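# Check the length of an ultrasonic horn with the bench caliper

### The arm

A 6-joint arm with a two-finger parallel gripper is mounted at the origin on the work surface. World frame = base frame: x ahead of the robot, y to its left, z up, the work surface at z = 0. Lengths are in mm, angles in rad, forces in N, time in s.
With the tool pointing down it reaches from about 300 to 1000 mm from the base axis. Payload 5.1 kg.
Tool frame: the origin (TCP) lies on the centre line of the jaws, within the pads' length; the fingertips stand arm.tip_extent ahead of it and the grasp point (between the pads) lies 3 mm ahead of it (arm.tip_extent is the distance from the TCP to the fingertips, in mm); z points along the fingers, y is the line along which they close (so a half turn about z gives the same grasp; the last joint's range is limited). The gripper opens to 95 mm and grips with 3 to 60 N. Pads are 20 mm wide; open, the fingers measure 119 mm over their backs; the gripper's body (75 mm by 180 mm) begins 59 mm behind the grasp point.
Start: joints at [-1.412, 0.124, 1.65, -0, 1.367, -0.083], TCP at [155.611, -631.086, 236.656] pointing down, gripper open.
Joint ranges: [-2.61, 2.61], [-1.02, 2.33], [0.03, 2.71], [-1.35, 4.49], [0.32, 2.68], [-2.91, 2.91]. Speed limits (rad/s): [2.57, 2.57, 3.14, 3.14, 3.14, 3.14].

### API

Orientations are given as a rotation vector (axis times angle).
In Python, from workcell import arm, solver, capture gives the robot as it stands. Calls block until the motion is done:
- arm.movep(position, orientation): joint-space move of the TCP to a pose.
- arm.move_l(position, rot=None, velocity=150, guard=None): straight line of the TCP; rot=None keeps the orientation; velocity is the mean speed in mm/s. With guard (N) it stops when the force on the tool has changed by that much, and returns True; else False.
- arm.goto_joints(angles): joint-space move.
- arm.open_gripper() and arm.close_gripper(): open the fingers fully, or close them until they stop; the grip force is fixed at half the most.
- arm.dwell(seconds).
- solver.ik(position, orientation): joint angles nearest the present ones, or None.
- capture(name): name is "side" or "top" or "wrist"; returns a dict with "frame" (400x640x3 uint8, red, green, blue), "vfov" (degrees; the focal length in pixels is half the picture's height over the tangent of half this angle, whatever the lens; pixels are square), "cx", "cy" (the principal point, pixels), "origin" and "attitude" of the camera in the world; the wrist camera has in their place "T_tool_cam" (4x4, takes a point from camera to tool coordinates, whose origin is the TCP and whose axes are the flange's). Camera axes: x right, y down, z forward; pixel columns grow to the right and rows downward; lengths in mm; the calibration is good to about 2 mm. A picture is of the moment at which its call begins: read the wrist's pose just before it. There is no depth.
A pose or a line that the arm cannot do raises arm.Unreachable and nothing moves.
- arm.job_done(): hands the job in; it is judged then, once.
Readings, each from a call of its own:
- arm.get_t(): time.
- arm.get_joints(): joint angles.
- arm.get_joint_velocities(): joint speeds.
- arm.get_joint_efforts(): joint torques, N m.
- arm.get_tool_pos(): TCP position.
- arm.get_eef_rot(): TCP orientation.
- arm.get_contact_force(): force on the tool from outside, world axes, zero at the start.
- arm.get_wrist_torque(): the same for the moment, N m.
- arm.get_opening(): opening from 0.0 (shut) to 1.0 (fully open).
- arm.get_gripper_force(): force on a finger pad.
Only numpy, scipy, OpenCV 4.12 (cv2) and the standard library are available. Lean on these libraries where they do the work, as an engineer would, in place of code of your own. Each camera call takes 0.05 s, during which the arm holds its last target. There are 200 camera calls.

### The job

Check the length of the stepped ultrasonic horn, the one with the thick round body and the slim straight tip: open the caliper in its bench stand wide enough, lay the horn from the rack in the V rests between the jaws, thick end to the fixed jaw, and let go of it. Then slide the moving jaw gently shut until both jaws bear on the horn's end faces with a definite but light pressure, and leave the caliper closed on it so that the length can be read. Do not disturb anything else on the bench.

Things in the scene. Friction and masses are not known exactly. Their poses are not given: they have to be found in the camera images.
- horn: the stepped horn to be measured: bare metal, 136 mm long; round body 38 mm in diameter and 72 mm long, then a straight tip 13 mm in diameter, 64 mm long. About 0.4 kg, centre of mass 42 mm from the big end. Origin on its axis at the big end's flat face; its -y axis points along its axis to the tip. It starts level in a V slot of the rack, axis 36 mm above the bench
- horn_tip (a point): centre of the flat end face of the stepped horn's tip
- taper_horn: the other horn, to be left in the rack: bare metal, 118 mm long; a round body 38 mm in diameter and 68 mm long that then tapers evenly to 19 mm at its tip. Origin and -y axis as for the stepped horn
- rack: white plastic rack fixed to the bench, base 180 x 90 x 6 mm, origin at the centre of its underside. Two V slots along its y, at x = -37.5 and +37.5 mm, formed by combs 10 mm thick at y = -25 and +25 mm, 28 mm high; the space between the combs is free. Either horn may lie in either slot, tip to the rack's -y, big end's face 31 to 41 mm to +y of the rack's centre
- station: measuring station fixed to the bench: dark steel base plate 100 x 340 x 12 mm, origin at the centre of its underside, the caliper's beam (4 mm thick, 44 to 60 mm above the bench) along its y over the middle. Grey clamp posts 30 mm wide hold the beam at y = +149 (58 mm high) and y = -154 mm (66 mm high)
- v_mid (a point): point on the measuring line (parallel to the station's y, 92 mm above the bench) midway between two 90 degree V rests, 37 mm to -y of the fixed jaw's face. The rests, each 8 mm thick, stand 23 mm to either side along y; they carry a 38 mm cylinder with its axis on that line, reach 26 mm out to +x and -x and up to 84 mm above the bench, and leave free space between them
- caliper: beam and fixed jaw of a steel digital caliper clamped jaws up. Origin on the measuring line (axis of a horn in the V rests, 92 mm above the bench) at the fixed jaw's face, which looks to -y; axes as the station's, at y = +125 mm of the station. The jaws are 5 mm thick along x, reach 14 mm above the measuring line and are 9 to 16 mm deep behind their faces
- moving_jaw: the moving jaw, carried by the slide, as the fixed jaw but facing it. Origin on the measuring line at its face; axes as the caliper's
- slide (a joint): the caliper's slide: the gap between the two jaws' faces in m, 0 shut, 0.18 fully open, growing as the moving jaw moves to the caliper's -y. It moves against about 2 N of friction and stays where it is left
- slide_grip (a point): point on the top edge of the slide's black housing, 69 mm above the bench, 45 mm to -y of the moving jaw's face. The housing is 16 mm thick (x, centred on the beam), 34 mm high and 72 mm long (13 to 85 mm behind the jaw's face), free at both sides, and can be pinched across x from above; display on its +x face. A thumb roller stands 7 mm proud of the top edge, 78 mm behind the jaw's face
- bottle: clear glass bottle with a blue cap, 70 mm in diameter, 165 mm high, loose, origin at the centre of its underside
- beaker: glass beaker, 70 mm in diameter at the rim, 95 mm high, loose, origin at the centre of its underside
- ring_stand: laboratory stand, loose, 2.2 kg: base plate 190 x 125 x 10 mm, origin at the centre of its underside; an upright rod 12 mm in diameter at x = -75 mm of the base, 410 mm high, with a forked clamp at a height of 330 mm that reaches 160 mm from the rod to the base's +x

How it is judged:
By the outcome, as a careful person would: the job done as asked, in the order asked, and still so for the second after the job is handed in, with the robot touching nothing.
It also fails if it takes over 72 s, if anything falls off the work surface, if the arm or the gripper's body presses on something with over 40 N, if the wrist force passes 120 N, or if a joint passes its speed limit or range.

## Working session

There is one attempt and no reset: what is moved stays moved. The work goes in short steps, each a Python script; the robot and the scene stay as the last script left them, time stands still between calls to the robot, and variables do not carry over. Pictures are saved under pics/ and viewed, at most 10 in all, crops included, and the job is handed in when it is done.

```bash
mkdir -p pics; ls; python3 - <<'E'
from workcell import arm, capture
import cv2, numpy as np
for n in ("side","top"):
    c=capture(n); cv2.imwrite(f"pics/{n}0.png",c["frame"][:,:,::-1])
    print(n,c["vfov"],c["cx"],c["cy"],np.round(c["origin"],1),np.round(c["attitude"],4).tolist())
w=capture("wrist"); print(np.round(w["T_tool_cam"],3).tolist(),w["vfov"],w["cx"],w["cy"])
cv2.imwrite("pics/wrist0.png",w["frame"][:,:,::-1])
print(arm.tip_extent,arm.get_eef_rot(),arm.get_t())
E
```

```text
pics
side 49.89363019562129 315.6494731534037 204.79981460012442 [-101.7  743.4  664. ] [-0.9385, 2.2488, -1.3007]
top 47.68117053369964 320.1260638085504 199.79883360943623 [ 508.6   48.3 1211.9] [-2.154, 2.1872, -0.0705]
[[0.0, -0.961, -0.278, 79.015], [1.0, -0.0, 0.001, 0.876], [-0.001, -0.278, 0.961, -149.562], [0.0, 0.0, 0.0, 1.0]] 68.07858976396865 322.7440466825588 198.62243575153337
22.0 [-3.11707429e+00 -3.78670193e-01  1.03668904e-04] 0.15
```

View pics/top0.png

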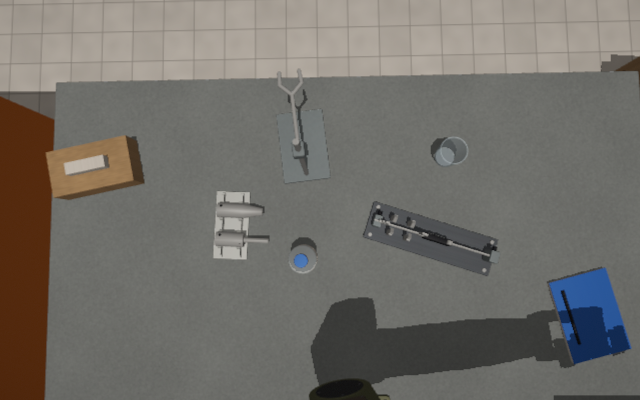

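View pics/side0.png

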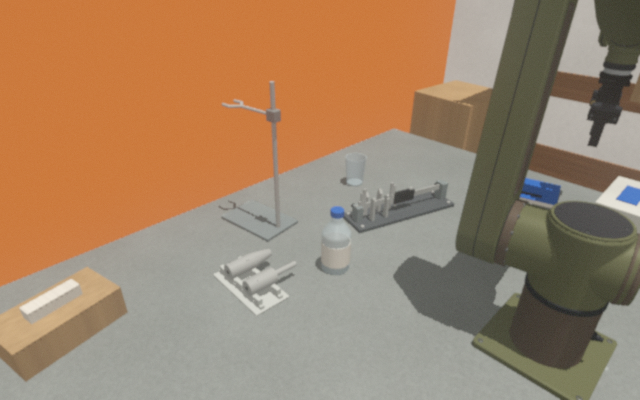

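The top view shows the stepped horn in the rack's lower slot, about (230,239), with its tip at (269,240). The taper horn is at (240,210) and the bottle cap at (301,260). The station runs from (365,215) to (497,255), with the fixed jaw at its left end and the slide housing at about (437,238). The side view agrees: the ring stand's rod is behind the rack and the bottle stands between rack and station.

```bash
cat > h.py <<'E'
import numpy as np, cv2
from scipy.spatial.transform import Rotation as R
from workcell import arm, solver, capture
def shot(n):
    """picture plus camera pose (R,o) in the world"""
    p,r=arm.get_tool_pos(),arm.get_eef_rot()
    c=capture(n); f=200/np.tan(np.radians(c["vfov"]/2))
    if n=="wrist":
        T=np.array(c["T_tool_cam"]); Rt=R.from_rotvec(r).as_matrix()
        Rc=Rt@T[:3,:3]; o=np.array(p)+Rt@T[:3,3]
    else: Rc=R.from_rotvec(c["attitude"]).as_matrix(); o=np.array(c["origin"])
    return dict(img=np.ascontiguousarray(c["frame"][:,:,::-1]),f=f,cx=c["cx"],cy=c["cy"],R=Rc,o=o)
def ray(s,uv):
    u,v=uv; d=s["R"]@np.array([(u-s["cx"])/s["f"],(v-s["cy"])/s["f"],1.]); return d/np.linalg.norm(d)
def on_z(s,uv,z):
    d=ray(s,uv); return s["o"]+d*(z-s["o"][2])/d[2]
def proj(s,p):
    q=s["R"].T@(np.array(p)-s["o"]); return np.array([s["cx"]+s["f"]*q[0]/q[2],s["cy"]+s["f"]*q[1]/q[2]])
def down(yaw):
    """tool pointing down, its x axis at yaw in the world"""
    return (R.from_euler('z',yaw)*R.from_euler('x',np.pi)).as_rotvec()
E
python3 - <<'E'
from h import *
s=shot("top"); img=s["img"]; np.set_printoptions(precision=1,suppress=True)
hsv=cv2.cvtColor(img,cv2.COLOR_BGR2HSV)
def big(m,box):
    k=np.zeros_like(m); x0,y0,x1,y1=box; k[y0:y1,x0:x1]=m[y0:y1,x0:x1]
    k=cv2.morphologyEx(k,cv2.MORPH_CLOSE,np.ones((9,9)))
    return max(cv2.findContours(k,0,2)[0],key=cv2.contourArea)
g=cv2.cvtColor(img,cv2.COLOR_BGR2GRAY)
print("bg",g[300,200],g[225,385],g[220,400])
for nm,m,box,z in (("station",(g<78).astype('u1')*255,(350,190,510,285),12),("rack",(g>165).astype('u1')*255,(205,180,255,270),6)):
    r=cv2.minAreaRect(big(m,box)); P=np.array([on_z(s,p,z) for p in cv2.boxPoints(r)])
    print(nm,r,"centre",P.mean(0),"edges",[ (np.linalg.norm(P[i]-P[i-1]).round(1), np.degrees(np.arctan2(*(P[i]-P[i-1])[1::-1])).round(1)) for i in range(2)])
for nm,uv,z in (("cap",(301,260),165),("hornbig",(216,239),36),("horntip",(269,240),36),("slide",(437,238),69),("rodbase",(298,150),50),("beaker",(445,158),0)): print(nm,on_z(s,uv,z))
print(arm.get_tool_pos())
E
```

```text
bg 109 78 85
station ((430.6702880859375, 237.76419067382812), (132.00039672851562, 37.98704528808594), 17.393321990966797) centre [ 503.9 -219.5   12. ] edges [(np.float64(342.8), np.float64(71.8)), (np.float64(100.8), np.float64(-18.7))]
rack ((233.0, 212.0), (40.0, 36.0), 90.0) centre [579.9 302.8   6. ] edges [(np.float64(107.3), np.float64(0.3)), (np.float64(97.1), np.float64(-90.9))]
cap [457.5 112.2 165. ]
hornbig [508.4 340.7  36. ]
horntip [503.8 202.6  36. ]
slide [ 502.8 -223.4   69. ]
rodbase [736.1 123.9  50. ]
beaker [ 716.9 -269.     0. ]
[ 155.6 -630.7  235.8]
```

```bash
python3 - <<'E'
from h import *
arm.movep([504,-220,260],down(np.radians(71.8)))
s=shot("wrist"); cv2.imwrite("pics/w1.png",s["img"]); np.savez("w1.npz",**s)
print(arm.get_t(),arm.get_tool_pos(),arm.get_joints())
E
```

```text
2.2 [ 503.75481826 -220.85498882  259.89551161] [-5.10679237e-01 -1.11409804e-01  1.84755162e+00 -2.11986143e-04
  1.40557126e+00 -1.91557554e-01]
```

View pics/w1.png

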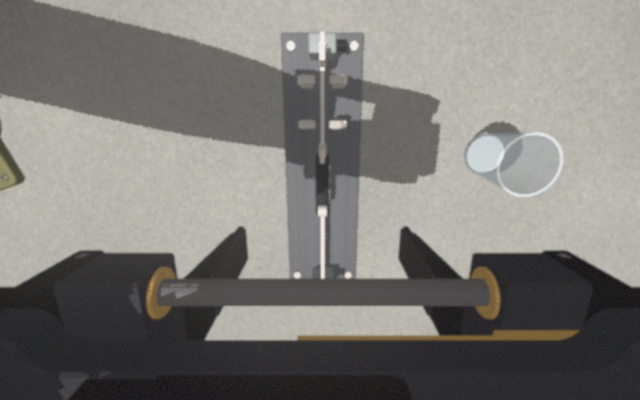

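The station is upright in this view, with the beam at column 322. The V rests are at rows 80 and 125, the moving jaw near row 150, and the black housing at rows 155–212. I'll extract edges numerically and take one enlarged crop.

```bash
python3 - <<'E'
from h import *
np.set_printoptions(precision=1,suppress=True)
s=dict(np.load("w1.npz")); img=s["img"]; g=cv2.GaussianBlur(cv2.cvtColor(img,cv2.COLOR_BGR2GRAY),(3,3),0).astype(float)
cv2.imwrite("pics/w1c.png",cv2.resize(img[20:230,240:400],None,fx=2.85,fy=2.85,interpolation=cv2.INTER_CUBIC))
w=cv2.cvtColor(img,cv2.COLOR_BGR2GRAY)
# white bolts / plate edges
L=[];Rr=[]
for v in [56,62,66,215,225,235,245]:
    r=np.diff(g[v]); l=270+np.argmin(r[270:310]); q=335+np.argmax(r[335:375]); L.append(on_z(s,(l+.5,v),12)); Rr.append(on_z(s,(q+.5,v),12))
    print(v,l,q,np.linalg.norm((L[-1]-Rr[-1])[:2]))
M=(np.array(L)+np.array(Rr))/2
d=M[0]-M[-1]; vx,vy,x0,y0=cv2.fitLine(M[:,:2].astype('f4'),cv2.DIST_L2,0,.01,.01).ravel(); print("axis",vx,vy,x0,y0,np.degrees(np.arctan2(vy,vx)))
c=np.diff(g[:,300]); print("top edge row",20+np.argmin(c[20:42]),on_z(s,(322,20+np.argmin(c[20:42])+.5),12))
print("centre col profile",[int(x) for x in g[130:225,322]])
print("row profiles",{v:[int(x) for x in g[v,310:336]] for v in (175,190,200)})
E
```

```text
56 280 362 100.5742405795688
62 280 362 101.09522038377648
66 281 362 100.20842966769061
215 286 357 100.85587422310786
225 286 357 101.86920651262812
235 287 356 100.00442893729203
245 287 356 101.02981118456553
axis 0.3123655 0.949962 507.22736 -210.07443 71.79815
top edge row 31 [557.8 -57.7  12. ]
centre col profile [132, 131, 132, 132, 131, 131, 131, 132, 132, 132, 131, 133, 134, 132, 129, 124, 121, 120, 124, 129, 133, 135, 135, 135, 136, 137, 137, 137, 136, 136, 136, 132, 120, 99, 73, 56, 50, 49, 50, 51, 51, 50, 49, 50, 50, 50, 51, 50, 49, 49, 49, 50, 50, 50, 50, 51, 52, 52, 52, 53, 53, 55, 60, 67, 71, 72, 74, 75, 74, 74, 74, 73, 73, 77, 91, 119, 153, 182, 203, 219, 230, 236, 236, 233, 228, 223, 222, 226, 229, 231, 231, 230, 230, 230, 230]
row profiles {175: [80, 81, 83, 83, 77, 68, 58, 52, 50, 49, 50, 50, 50, 50, 49, 49, 49, 53, 63, 74, 79, 80, 79, 78, 81, 89], 190: [133, 133, 132, 129, 120, 101, 77, 60, 53, 51, 51, 52, 53, 55, 60, 64, 67, 76, 94, 108, 104, 91, 83, 82, 90, 105], 200: [132, 132, 131, 129, 122, 109, 91, 78, 75, 75, 76, 75, 74, 73, 71, 69, 67, 72, 83, 96, 102, 107, 114, 121, 126, 129]}
```

View pics/w1c.png

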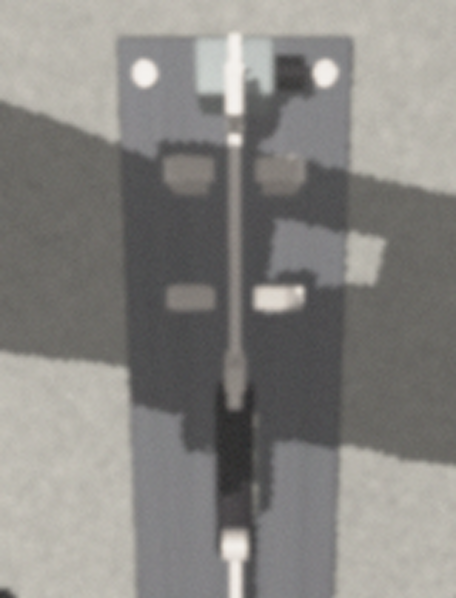

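```bash
cat >> h.py <<'E'
TH=np.radians(71.8); YS=np.array([np.cos(TH),np.sin(TH)]); XS=np.array([YS[1],-YS[0]]); C=np.array([504.27,-219.06])
def st(p): p=np.array(p)[:2]-C; return np.array([p@XS,p@YS])
def wld(x,y,z): return np.r_[C+x*XS+y*YS,z]
E
python3 - <<'E'
from h import *
np.set_printoptions(precision=1,suppress=True)
s=dict(np.load("w1.npz"))
print("rear",st(on_z(s,(322.3,204.5),69)),"jaw face top",st(on_z(s,(322.3,143),106)),"jaw back top",st(on_z(s,(322,160),106)))
print("fixed jaw face top",st(on_z(s,(322,20+115/2.85),106)),st(on_z(s,(322,20+32/2.85),106)))
for u in (315.3,329): print("sides z69",st(on_z(s,(u,190),69)))
print("Vrests tops",[st(on_z(s,(240+x/2.85,20+y/2.85),84)) for x,y in ((189,155),(189,285),(280,285),(163,175),(305,175))])
E
```

```text
rear [  0.6 -29.8] jaw face top [ 0.8 46.9] jaw back top [ 0.4 29.6]
fixed jaw face top [  0.6 123.6] [  0.7 148.1]
sides z69 [ -7.7 -11.8]
sides z69 [  8.6 -11.8]
Vrests tops [array([-15.5, 113.9]), array([-16.2,  68.9]), array([17.7, 68.9]), array([-24.9, 107.2]), array([ 26.2, 107.2])]
```

```bash
python3 - <<'E'
from h import *
np.set_printoptions(precision=1,suppress=True)
r=down(TH)
arm.movep(wld(.5,2,125),r)
print("hit",arm.move_l(wld(.5,2,62),velocity=80,guard=12))
f0=np.array(arm.get_contact_force()); arm.close_gripper()
print("grip",arm.get_opening(),arm.get_gripper_force(),np.array(arm.get_contact_force())-f0,arm.get_t())
print("hit",arm.move_l(wld(.5,-82,62),velocity=60,guard=30))
print(np.array(arm.get_contact_force())-f0,st(arm.get_tool_pos()))
arm.open_gripper(); arm.move_l(wld(.5,-82,140),velocity=150)
s=shot("wrist"); cv2.imwrite("pics/w2.png",s["img"]); np.savez("w2.npz",**s)
arm.move_l(wld(.5,-60,280),velocity=250)
arm.move_l([507,290,280],rot=down(np.radians(90)),velocity=300)
s=shot("wrist"); cv2.imwrite("pics/w3.png",s["img"]); np.savez("w3.npz",**s)
print(arm.get_t(),arm.get_tool_pos(),arm.get_joints())
a=np.vstack([np.load("w2.npz")["img"][:280,160:480],s["img"][:300,160:480]]); cv2.imwrite("pics/v23.png",a)
E
```

```text
hit False
grip 0.16432284579616518 29.987668097019196 [-4.   2.1  3.6] 4.95
hit False
[-3.8  2.9  3.7] [ -0.8 -81.8]
11.3667 [507.1 289.1 280.1] [ 0.4 -0.   1.8 -0.   1.4  0.4]
```

View pics/v23.png

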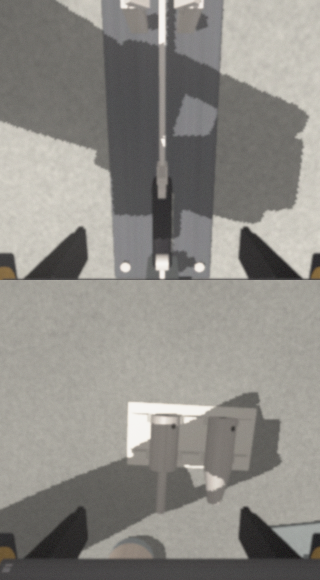

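The slide has been pulled back, with the housing now just ahead of the rear post. In the lower picture the stepped horn is at column 325, big end at about row 137 and tip at about row 232. The taper horn is to its right at about column 380, so the neighbour is on the +x side.

```bash
python3 - <<'E'
from h import *
np.set_printoptions(precision=1,suppress=True)
s=dict(np.load("w3.npz")); g=cv2.cvtColor(s["img"],cv2.COLOR_BGR2GRAY).astype(int)
for v in (150,165,180,205,220): print(v,"x300:",g[v,300:360].tolist())
print("col325 v115:",g[115:245,325].tolist())
print("taper row165 u350:",g[165,350:410].tolist())
cv2.imwrite("pics/w3c.png",cv2.resize(s["img"][110:250,270:430],None,fx=4,fy=4,interpolation=cv2.INTER_CUBIC))
print(s["o"])
s2=dict(np.load("w2.npz")); print("jaw",[st(on_z(s2,(322.5,v),106)) for v in (135,140,145,160)], "proj exp", [proj(s2,wld(0,y,106)) for y in (-30,-35,-40)])
E
```

```text
150 x300: [244, 244, 244, 244, 244, 244, 244, 244, 244, 240, 213, 157, 126, 120, 121, 123, 123, 123, 126, 125, 125, 125, 126, 128, 127, 123, 122, 123, 126, 127, 126, 124, 119, 120, 120, 120, 120, 116, 124, 133, 142, 144, 145, 146, 145, 147, 145, 146, 143, 145, 144, 145, 149, 144, 142, 145, 145, 145, 145, 145]
165 x300: [154, 149, 145, 146, 147, 145, 146, 146, 141, 133, 124, 119, 117, 120, 121, 122, 123, 126, 125, 125, 128, 122, 127, 125, 126, 120, 123, 125, 125, 124, 125, 122, 121, 119, 120, 119, 117, 122, 131, 141, 144, 143, 144, 144, 144, 142, 142, 143, 141, 144, 143, 146, 143, 142, 143, 143, 141, 145, 143, 143]
180 x300: [145, 143, 143, 142, 141, 144, 145, 142, 136, 125, 119, 116, 119, 124, 123, 121, 122, 123, 123, 126, 125, 126, 123, 123, 120, 121, 122, 123, 122, 120, 120, 121, 117, 118, 114, 112, 121, 128, 136, 137, 138, 138, 142, 143, 142, 140, 144, 140, 142, 141, 142, 141, 139, 141, 143, 141, 143, 140, 143, 138]
205 x300: [100, 98, 100, 99, 97, 99, 98, 96, 97, 99, 100, 98, 96, 95, 100, 98, 102, 111, 115, 118, 124, 118, 123, 117, 116, 112, 105, 98, 95, 97, 96, 97, 96, 100, 99, 
[... 853 characters left out ...]
 111, 107, 109, 108, 107, 106, 108, 104, 105, 104, 102, 107, 101, 101, 103, 104, 102, 100, 100, 101, 99, 101, 104, 119, 141, 153, 158, 162, 162, 162, 163, 165, 160, 160, 162, 166, 168]
taper row165 u350: [143, 146, 143, 142, 143, 143, 141, 145, 143, 143, 143, 142, 143, 143, 137, 128, 116, 111, 111, 112, 114, 114, 114, 116, 120, 117, 122, 121, 121, 123, 123, 120, 121, 121, 118, 119, 122, 120, 120, 119, 118, 117, 114, 119, 126, 137, 140, 140, 142, 142, 140, 143, 141, 139, 141, 142, 141, 142, 140, 139]
[508.1 366.8 429.6]
jaw [array([  0.9, -16.7]), array([  0.9, -19.7]), array([  0.9, -22.7]), array([  0.9, -31.9])] proj exp [array([321.1, 156.9]), array([321.1, 165. ]), array([321.1, 172.9])]
```

View pics/w3c.png

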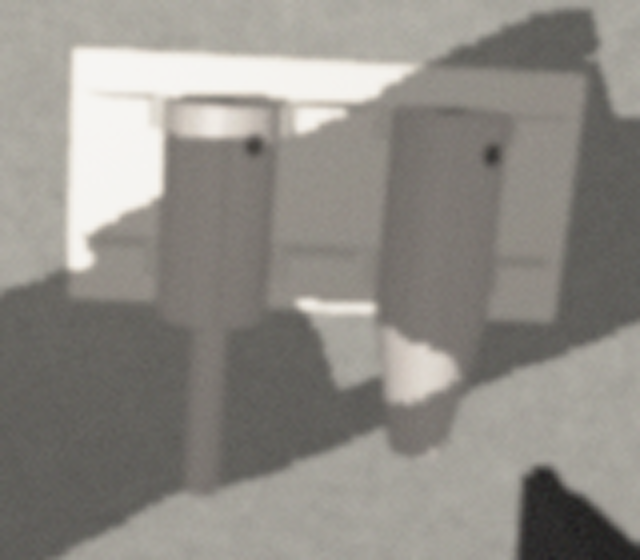

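```bash
python3 - <<'E'
from h import *
np.set_printoptions(precision=2,suppress=True)
s=dict(np.load("w3.npz"))
def cyl(v,l,r,z=36): # mid-plane of the two tangent rays on the axis plane
    return (on_z(s,(l,v),z)+on_z(s,(r,v),z))/2, np.linalg.norm(on_z(s,(l,v),z)-on_z(s,(r,v),z))
A=[]
for v,l,r in ((150,310.8,338.5),(165,309.7,337.9),(180,308.9,336.4),(205,317,326),(220,316.2,324.7)):
    p,w=cyl(v,l,r); A.append(p[:2]); print(v,p,w)
vx,vy,x0,y0=cv2.fitLine(np.array(A,'f4'),cv2.DIST_L2,0,.01,.01).ravel(); print("axis deg",np.degrees(np.arctan2(vy,vx)),x0,y0)
print("taper",cyl(165,365,394.2))
print("big top",on_z(s,(324.7,135),55),"mid",on_z(s,(324.7,135),36),"tip end top",on_z(s,(320.3,232.5),42.5),on_z(s,(320.3,232.5),30),"shoulder",on_z(s,(322,191),36),on_z(s,(322,186),55))
E
```

```text
150 [510.59 319.6   36.  ] 36.60077166044671
165 [509.46 299.63  36.  ] 37.7910507145907
180 [507.9  279.08  36.  ] 37.38433092611208
205 [506.25 243.47  36.  ] 12.536125910513183
220 [504.71 221.25  36.  ] 12.017208734861025
axis deg 86.63358 507.784 272.6065
taper (array([584.24, 299.54,  36.  ]), np.float64(39.13235490169214))
big top [510.52 340.37  55.  ] mid [510.64 339.03  36.  ] tip end top [504.5  204.94  42.5 ] [504.38 199.72  30.  ] shoulder [506.99 263.62  36.  ] [507.05 275.33  55.  ]
```

```bash
python3 - <<'E'
from h import *
np.set_printoptions(precision=2,suppress=True)
s=dict(np.load("w3.npz"))
e=on_z(s,(324.5,123.5),6); yc=e[1]-45; print("rack edge",e,"centre y",yc)
assert 297<yc<311
a=np.radians(86.63); D=np.array([np.cos(a),np.sin(a)]); X=np.array([D[1],-D[0]])
yg=yc+2; G=np.array([507.784,272.607])+D*(yg-272.607)/D[1]-1.4*X; d=(340.2-yg)/D[1]; print("grasp",G,"d",d)
P=G-6.5*X; r=down(a)
arm.move_l([*P,110],rot=r,velocity=250)
print("hit",arm.move_l([*P,41],velocity=60,guard=6),arm.get_tool_pos())
f0=np.array(arm.get_contact_force()); arm.close_gripper()
print("grip",arm.get_opening()*95,arm.get_gripper_force(),np.array(arm.get_contact_force())-f0,arm.get_tool_pos(),arm.get_t())
arm.move_l([*P,110],velocity=60)
arm.move_l([*P,280],velocity=200)
print(arm.get_opening()*95,np.array(arm.get_contact_force())-f0,arm.get_wrist_torque(),arm.get_t())
s=shot("wrist"); cv2.imwrite("pics/w4.png",s["img"]); np.savez("w4.npz",**s)
E
```

```text
rack edge [510.55 352.56   6.  ] centre y 307.55519865855644
grasp [508.56 309.64] d 30.697885849943837
hit False [502.5  310.23  41.6 ]
grip 37.07742689364845 30.00076711177826 [10.32 -3.2   1.31] [506.94 310.02  43.71] 14.45
37.35276536522371 [ 0.19  0.73 -5.36] [ 0.01 -0.16 -0.02] 16.75
```

View pics/w4.png

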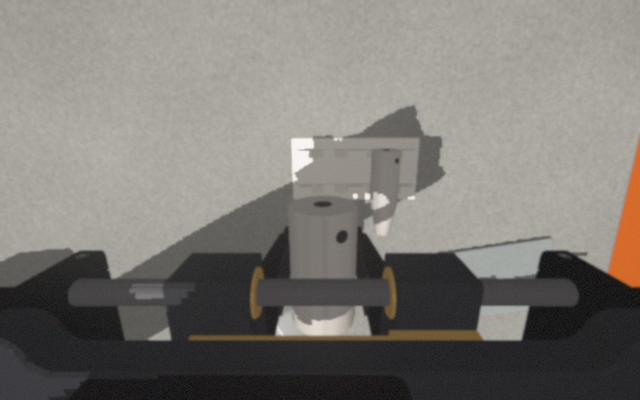

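The horn is in the hand: its big end is at the top of the picture, with the face centre hole at about (322,204). The rack now holds only the taper horn, undisturbed at column 385. I'll check the in-hand offset from the face hole.

```bash
python3 - <<'E'
from h import *
np.set_printoptions(precision=2,suppress=True)
s=dict(np.load("w4.npz")); p=np.array(arm.get_tool_pos()); a=np.radians(86.63); D=np.array([np.cos(a),np.sin(a),0])
print(p)
for dz in (-3,-5,-7):
    q=on_z(s,(322.5,204),p[2]+dz); print(dz,"d from hole",(q-p)@D, "x off",(q-p)@[D[1],-D[0],0])
    q=on_z(s,(322.5,211),p[2]+dz+19); b=on_z(s,(322.5,197.5),p[2]+dz-19); print("   from rim top",(q-p)@D,"bottom",(b-p)@D)
g=cv2.cvtColor(s["img"],cv2.COLOR_BGR2GRAY); print(g[190:225,330].tolist(),g[190:225,315].tolist())
E
```

```text
[501.16 309.56 277.43]
-3 d from hole 30.425014395680414 x off 0.9108022645221047
   from rim top 32.83899276902311 bottom 28.6270681069178
-5 d from hole 29.802879017376792 x off 0.9034841157450272
   from rim top 32.16465184408669 bottom 28.052766229913836
-7 d from hole 29.180743639073114 x off 0.8961659669678966
   from rim top 31.490310919150268 bottom 27.478464352909814
[145, 145, 141, 141, 141, 134, 122, 112, 110, 110, 108, 102, 87, 68, 67, 84, 100, 110, 112, 108, 109, 110, 109, 106, 105, 112, 119, 121, 122, 122, 124, 124, 121, 122, 121] [134, 136, 133, 136, 140, 137, 122, 110, 109, 109, 107, 98, 85, 69, 62, 74, 91, 105, 109, 111, 111, 110, 110, 108, 109, 114, 117, 120, 120, 122, 121, 122, 121, 120, 122]
```

```bash
python3 - <<'E'
from h import *
np.set_printoptions(precision=2,suppress=True)
x,y=-.7,89.5
arm.move_l(wld(x,y,280),rot=down(TH),velocity=260)
arm.move_l(wld(x,y,150),velocity=150)
arm.dwell(.3); p=arm.get_tool_pos(); print("free",st(p),p[2],arm.get_contact_force())
s=shot("wrist"); cv2.imwrite("pics/w5.png",s["img"]); np.savez("w5.npz",**s)
arm.move_l(wld(x,y,112),velocity=60)
f0=np.array(arm.get_contact_force())
print("hit",arm.move_l(wld(x,y,94),velocity=20,guard=3)); p=arm.get_tool_pos(); print(st(p),p[2],np.array(arm.get_contact_force())-f0,arm.get_wrist_torque(),arm.get_t())
E
```

```text
free [-0.27 89.48] 150.8103776172873 [-0.55  0.23 -4.52]
hit True
[-0.8  89.52] 98.3249490140715 [-0.02 -0.65  8.58] [-0.01 -0.13 -0.12] 21.475
```

View pics/w5.png

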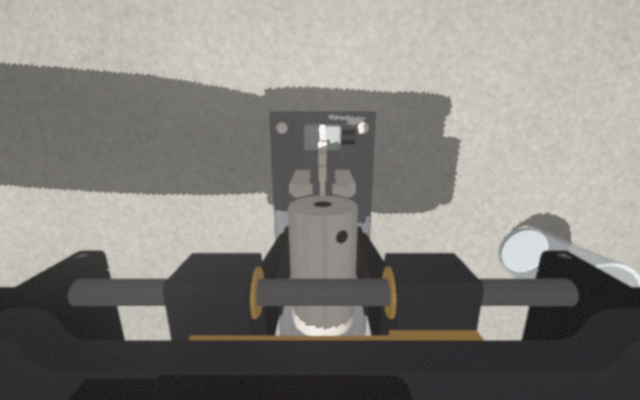

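The horn sits centred over the beam, facing the fixed jaw at (323,140), and the V rests are at (301,183) and (343,183). Contact came at TCP z = 98.3, which puts the axis near 92 as expected, so I'll release, rise and look.

```bash
python3 - <<'E'
from h import *
np.set_printoptions(precision=2,suppress=True)
arm.open_gripper(); arm.dwell(.2)
arm.move_l(wld(-.7,89.5,170),velocity=120)
arm.move_l(wld(-.7,0,280),velocity=220)
s=shot("wrist"); cv2.imwrite("pics/w6.png",s["img"]); np.savez("w6.npz",**s); print(arm.get_t(),arm.get_contact_force())
cv2.imwrite("pics/w6c.png",cv2.resize(s["img"][20:250,240:400],None,fx=2.6,fy=2.6,interpolation=cv2.INTER_CUBIC))
for n,p in (("face",(0,119.5,92)),("tip",(0,-16.5,92)),("jaw-33",(0,-33,106)),("jawfix",(0,125,106)),("grip",(0,-78,69))): print(n,proj(s,wld(*p)))
E
```

```text
24.35 [ 0.02  0.02 -0.34]
face [324.27  72.43]
tip [324.09 196.91]
jaw-33 [324.04 214.04]
jawfix [324.25  64.65]
grip [324.07 237.29]
```

View pics/w6c.png

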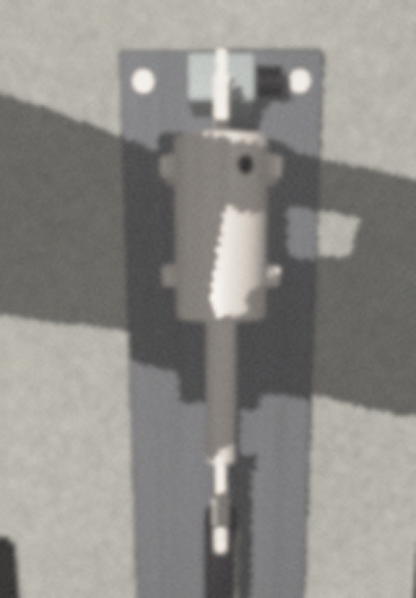

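The horn is seated in both V rests, with its face near row 71 and its tip end near row 195. The moving jaw starts at about row 208–211, roughly 13 mm off the tip. Next I'll pinch the slide and close it gently.

```bash
python3 - <<'E'
from h import *
np.set_printoptions(precision=2,suppress=True)
x=-.8; F=lambda: np.array(arm.get_contact_force()); T=np.array([*XS,0]); Y=np.array([*YS,0])
arm.move_l(wld(x,-82,140),velocity=200)
print("hit",arm.move_l(wld(x,-82,62),velocity=80,guard=10))
f0=F(); arm.close_gripper(); print("grip",arm.get_opening()*95,(F()-f0)@T,(F()-f0)@Y,st(arm.get_tool_pos()))
print("hit",arm.move_l(wld(x,-74,62),velocity=20,guard=12)); print("f",(F()-f0)@Y,st(arm.get_tool_pos()))
print("hit",arm.move_l(wld(x,-45,62),velocity=9,guard=8)); arm.dwell(.3); print("f",(F()-f0)@Y,(F()-f0)@T,st(arm.get_tool_pos()),arm.get_t())
s=shot("wrist"); cv2.imwrite("pics/w7.png",s["img"]); np.savez("w7.npz",**s)
E
```

```text
hit False
grip 16.298097759716473 -0.736940617970269 -0.4677317378276711 [ -0.81 -82.04]
hit False
f -0.5953153080344489 [ -0.79 -73.63]
hit True
f -0.045476143352706895 -1.5148403376189887 [ -0.8  -50.88] 30.875
```

```bash
python3 - <<'E'
from h import *
np.set_printoptions(precision=2,suppress=True)
F=lambda: np.array(arm.get_contact_force()); Y=np.array([*YS,0])
f0=F(); print("hit",arm.move_l(wld(-.8,-45,62),velocity=6,guard=6)); print((F()-f0)@Y,F()@Y,st(arm.get_tool_pos())); arm.dwell(.5); print(F()@Y,st(arm.get_tool_pos()),arm.get_t(),arm.get_opening()*95)
s=shot("wrist"); g=cv2.cvtColor(s["img"],cv2.COLOR_BGR2GRAY); np.savez("w8.npz",**s)
# side by side: present wrist view, and top view enlarged
t=shot("top"); np.savez("t8.npz",**t)
a=cv2.resize(s["img"][0:250,200:450],None,fx=2,fy=2,interpolation=cv2.INTER_CUBIC)
cv2.imwrite("pics/w8.png",a)
for n,p in (("jaw@-11",(-.0,-11,106)),("jaw@0",(0,0,106)),("fix",(0,125,106)),("face contact",(0,125,111))): print(n,(proj(s,wld(*p))-[200,0])*2)
E
```

```text
hit True
-0.7588896585633237 -0.5392205539386578 [ -0.78 -50.86]
1.45096158466468 [ -0.79 -50.89] 31.8667 15.814602748007902
jaw@-11 [243.2  436.82]
jaw@0 [243.17 380.49]
fix [ 242.56 -595.86]
face contact [ 242.18 -653.13]
```

View pics/w8.png

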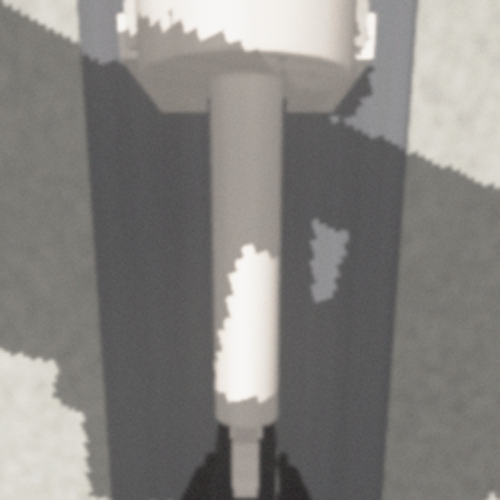

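The jaw's top edge abuts the horn tip at about (243,428), against a predicted (243,437) for the jaw at -11 mm, so the gap is close to 136 mm. The second push didn't move it at all. The guard stops relax the force, so I'll add a small preload and release the slide while it is held.

```bash
python3 - <<'E'
from h import *
np.set_printoptions(precision=2,suppress=True)
F=lambda: np.array(arm.get_contact_force())@np.array([*YS,0])
for dy in (.8,1.6,2.4,3.2):
    arm.move_l(wld(-.8,-50.9+dy,62),velocity=4); arm.dwell(.3); f=F(); print(dy,f,st(arm.get_tool_pos()),arm.get_t())
    if f<-6: break
E
```

```text
0.8 -5.313613131737984 [ -0.76 -50.83] 32.7083
1.6 -7.356624814975409 [ -0.79 -50.73] 33.3583
```

```bash
python3 - <<'E'
from h import *
np.set_printoptions(precision=2,suppress=True)
arm.open_gripper(); arm.dwell(.3)
print(st(arm.get_tool_pos()),arm.get_contact_force())
p=np.array(arm.get_tool_pos()); arm.move_l([p[0],p[1],140],velocity=80)
arm.move_l(wld(-.7,0,280),velocity=200); arm.dwell(.3)
s=shot("wrist"); g=cv2.cvtColor(s["img"],cv2.COLOR_BGR2GRAY)
print("exp jaw -11:",proj(s,wld(0,-11,106)),"fix:",proj(s,wld(0,125,106)))
print("col 322-326 rows 170-215",g[170:215,322:327].mean(1).astype(int).tolist()); print("rows 50-85",g[50:85,322:327].mean(1).astype(int).tolist())
t=shot("top")["img"]; o=cv2.imread("pics/top0.png")
d=(cv2.absdiff(cv2.GaussianBlur(t,(5,5),0),cv2.GaussianBlur(o,(5,5),0)).max(2)>40).astype('u1')
n,_,S,_=cv2.connectedComponentsWithStats(d); print("changed",[q.tolist() for q in S[1:] if q[4]>30])
print(arm.get_t(),arm.get_contact_force())
E
```

```text
[ -0.81 -49.29] [-1.38 -0.89  0.56]
exp jaw -11: [323.5  193.86] fix: [323.63  62.62]
col 322-326 rows 170-215 [130, 130, 131, 130, 130, 129, 130, 131, 129, 129, 129, 131, 129, 130, 130, 130, 130, 129, 130, 136, 152, 168, 166, 151, 156, 190, 211, 218, 219, 220, 221, 222, 224, 223, 221, 203, 152, 98, 77, 73, 71, 74, 72, 72, 73]
rows 50-85 [233, 232, 232, 231, 232, 232, 232, 231, 232, 232, 232, 233, 231, 225, 222, 224, 225, 222, 211, 179, 147, 132, 129, 129, 130, 130, 128, 129, 129, 129, 128, 129, 129, 130, 129]
changed [[393, 174, 54, 45, 1522], [433, 188, 134, 136, 9118], [402, 222, 18, 10, 89], [216, 229, 53, 18, 313], [341, 232, 74, 88, 2672], [430, 235, 18, 8, 80], [224, 242, 12, 5, 51], [459, 272, 12, 21, 72], [313, 304, 23, 39, 101], [505, 306, 125, 62, 3987], [558, 310, 12, 13, 120], [318, 324, 116, 71, 3477], [260, 346, 57, 54, 2207], [455, 364, 48, 36, 1056], [394, 373, 58, 27, 1073], [366, 396, 14, 4, 52]]
37.4167 [-0.51  0.32  0.22]
```

```bash
python3 -c "
from workcell import arm
print(arm.job_done())"
```

```text
the job is handed in; nothing more can be done
None
```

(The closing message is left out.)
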